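# Put the bread away

### The arm

A 6-joint arm with a two-finger parallel gripper is mounted at the origin on a cart in front of the work surface, level with it; the furniture and walls round the work are solid. World frame = base frame: x ahead of the robot, y to its left, z up, the work surface at z = 0. Lengths are in mm, angles in degrees, forces in N, time in s.
With the tool pointing down it reaches from about 300 to 850 mm from the base axis. Payload 4.2 kg.
Tool frame: the origin (TCP) lies on the centre line of the jaws, within the pads' length; the fingertips stand 14 mm ahead of it and the grasp point (between the pads) lies 5 mm behind it; z points along the fingers, y is the line along which they close (so a half turn about z gives the same grasp; the last joint's range is limited). The gripper opens to 91 mm and grips with 3 to 60 N. Pads are 32 mm wide; open, the fingers measure 118 mm over their backs; the gripper's body (76 mm by 178 mm) begins 60 mm behind the grasp point.
Start: joints at [67.781, 18.312, 89.639, -0, 72.044, -1.146], TCP at [206.753, 536.562, 191.376] pointing down, gripper open.
Joint ranges: [-177.97, 177.97], [-48.28, 115.42], [12.27, 149.76], [-77.06, 257.06], [2.81, 150.46], [-146.56, 146.56]. Speed limits (degrees/s): [147.25, 147.25, 180, 180, 180, 180].

### API

Orientations are given as [roll, pitch, yaw] about the fixed x, y, z axes, in that order (R = Rz(yaw) Ry(pitch) Rx(roll)).
In Python, from workcell import env gives the robot as it stands.
- The arm moves only by the tool arm_command, never from a script. Its argument "motion" is a list of rows, each an object with "offset": the shift along the tool's x, y, z in m, a list of three; "spin": the turn about the tool's z in rad. In form: [{"offset": [tx, ty, tz], "spin": spin}, ...]. A call has 1 to 5 rows; each row shifts and turns the commanded pose from where the row before left it, along the tool's axes as they then stand; what a row does not reach is not made up. A row lasts 1/8 s, in which the tool goes at most 62.5 mm and 10.7 degrees, less where a joint would pass 70% of its speed; a pose out of reach is approached as far as the arm can. A call with a gripper value outside its range is refused whole. "jaw" is the finger opening in m, from 0 to 0.0912, set as the call begins (left out, the last holds). The fingers move at their own pace and stop on an object; "newtons" is the grip in N (left out, the last holds). Time passes only in rows, so rows that do not move let the fingers close. It gives the time, the measured TCP pose, the force, the opening and the grip force at its end, in the units of the state.
- env.state(): the state, without advancing time (a new reading comes with each control period).
- env.grab_frame(name): name is "side" or "top" or "wrist"; returns (picture, depth): 384x512x3 uint8, blue, green, red; 384x512 float32, mm along the optical axis (not along the pixel's ray), 0 where there is no reading.
- env.camera_model(name): a dict with "fx", "fy", "cx", "cy" (pixels), "eye" and "rotation" of the camera in the world; the wrist camera has in their place "hand_eye" (4x4, takes a point from camera to tool coordinates, whose origin is the TCP and whose axes are the flange's). Camera axes: x right, y down, z forward; pixel columns grow to the right and rows downward; lengths in mm; the calibration is good to about 2 mm. The wrist camera is an equidistant fisheye: a pixel r from the principal point sees the ray r / f radians off the axis. A picture is of the moment at which its call begins: read the wrist's pose just before it. camera_model takes no time and is no camera call.
- env.job_done(): hands the job in; it is judged then, once.
Trained networks look in the newest picture that a camera, given by its name, has taken for a name from the list of things; names that differ only in an ending like _2 or _b are one class to them, and where a whole thing is asked for, a point or a joint stands for the part that bears it (a point fixed in the world has none). Each returns a list of dicts, best first, with "score" (0 to 1); they miss things now and then, are a little off and sometimes report something else, mostly with a low value. They report only what shows in the picture. A call takes as long as a camera call.
- env.boxes_of(camera, target): "bbox" ([left, top, right, bottom] in pixels, round what is visible of it).
- env.pinpoint(camera, target): "location" ([column, row] in pixels: a listed point, or the origin of a listed thing).
The state is a dict: "time_s": time; "qpos": joint angles; "qvel": joint speeds; "effort": joint torques, N m; "ee_pos": TCP position; "ee_rot": TCP orientation; "force": force on the tool from outside, world axes, zero at the start; "torque": the same for the moment, N m; "gripper_width": finger opening in mm; "gripper_force": force on a finger pad.
Only numpy, scipy, OpenCV 4.12 (cv2) and the standard library are available. Lean on these libraries where they do the work, as an engineer would, in place of code of your own. Each camera call takes 0.05 s, during which the arm holds its last target. There are 200 camera calls.

### The job

Put the bread away: with the fingertips push the loaf that sticks out of the bread bin well inside, clear of where the cover comes down, then push the bin's round cover by its handle forward and down until it is fully shut. Only push: the loaf stays flat on the bin's floor and is neither lifted nor tipped, and the cover must not be forced against the bread. Leave everything else where it stands.

Things in the scene. Friction and masses are not known exactly. Their poses are not given: they have to be found in the camera images.
- bread_bin: bread bin, black sides, steel roll cover, fixed. Origin at worktop height under its middle; x from front to back, y left seen from the robot, z up. 360 mm wide (y), x -0.135 to 0.132. Side panels are quarter round in front, radius 0.14 m about the cover's axis. Between them (330 mm) it is open to the front and, cover up, also from above for x below 0.012; behind that a roof, top z 0.171
- bin_mouth (a point): middle of the front edge of the bin's flat wooden floor, 20 mm above the worktop; axes as the bin's. The floor runs 258 mm from here to the back wall; 336 mm clear between the side panels. Wall cabinets hang over the worktop behind: from 0.5 m up, at world x above 0.62
- bin_cover (a joint): angle of the cover in rad: 0 shut (lower edge down at the bin's floor in front), grows to 1.5 fully open (rolled back under the roof, handle on top). It stays where it is left; it takes 3 to 8 N at the handle to move it
- cover_axis (a point): middle of the cover's axis: level, along the bin's y, 35 mm above the worktop, at the bin's x = 0. The cover is a 3 mm steel sheet, 330 mm wide, a quarter round of 124 mm radius about this axis; the loaf must lie within 120 mm of the axis for the cover to pass
- cover_handle (a point): middle of the cover's handle: a round bar along the bin's y, 10 mm thick, 90 mm long, 148 mm from the axis, so 17 mm clear outside the sheet, near the cover's lower edge. When the cover turns by the angle q, the handle is at x = -0.148 cos(q+0.03), z = 0.035 + 0.148 sin(q+0.03) in the bin's frame
- loaf: brown tin loaf with a pale cut end, rigid, 85 mm (its x) by 200 mm (its y) by 88 mm high, about 0.45 kg, lying on the bin's floor across the mouth and overhanging the floor's front edge by 5 to 40 mm. Origin under its middle, x roughly into the bin, z up. It slides on the floor
- loaf_fl (a point): front left corner of the loaf: at -42.5 mm in its x, +100 mm in its y (left), 60 mm above its underside
- loaf_fr (a point): front right corner of the loaf, likewise
- loaf_bl (a point): back left corner of the loaf, likewise
- loaf_br (a point): back right corner of the loaf, likewise
- teaspoon: steel teaspoon, 139x30x10 mm, lying on the worktop near the right end of the bin's front; origin under its middle
- mug: yellow and blue mug, 78 mm wide and 114 mm with its handle, 92 mm high; origin under its middle
- coffee_jar: glass coffee jar with dark cap, 68 mm wide, 133 mm high; origin under its middle
- salt_shaker: white salt shaker with grey top, 44 mm wide, 90 mm high; origin under its middle
- spice_jar: small spice jar with green cap, 46 mm wide, 106 mm high; origin under its middle
- small_tin: food tin with paper label, 57 mm wide, 72 mm high, behind the bin; origin under its middle
- garlic: garlic bulb, 60 mm, on the worktop at the left; origin under its middle

How it is judged (in metres and radians):
On the way, in this order (a step that is already met when the one before it is completed fails the run):
1. the loaf is wholly inside the bin, with the cover still up (x of each of loaf_fl, loaf_fr, loaf_bl, loaf_br in the frame of bread_bin above -0.095 m and value of joint bin_cover above 0.8 rad), for 0.2 s.
2. the cover is fully shut (value of joint bin_cover below 0.04 rad), for 0.2 s.
At the end, for the whole second after the job is handed in: Loaf flat (0.06 rad) on the bin's floor and still, all four corners at least 35 mm behind the floor's front edge (bin x above -0.095); cover shut within 0.04 rad (x of each of loaf_fl, loaf_fr, loaf_bl, loaf_br in the frame of bread_bin above -0.095 m and value of joint bin_cover below 0.04 rad and z of loaf in the frame of bread_bin below 0.027 m and angle between loaf's own z axis and vertical below 0.06 rad and linear speed of loaf below 0.02 m/s); the robot touches nothing.
It fails at once if the loaf is lifted, tipped or pulled out (z of loaf in the frame of bread_bin above 0.032 m or angle between loaf's own z axis and vertical above 0.2 rad or z of loaf in the frame of bread_bin below 0.01 m).
It fails at once if the cover is forced against the loaf (contact force between bin_cover and loaf above 3 N).
It fails at once if another thing is moved by more than 30 mm or knocked over (distance of any of teaspoon, mug, coffee_jar, salt_shaker, spice_jar, small_tin, garlic from where it was at the start of the episode above 0.03 m or angle between any of mug, coffee_jar, salt_shaker, spice_jar, small_tin's own z axis and vertical above 0.5 rad).
It also fails if it takes over 51 s, if anything falls off the work surface, if the arm or the gripper's body presses on something with over 40 N, if the wrist force passes 120 N, or if a joint passes its speed limit or range.

## Working session

There is one attempt and no reset: what is moved stays moved. The work goes in short steps, Python scripts to look and compute and a tool call to move; the robot and the scene stay as the last step left them, time stands still between calls to the robot, and variables do not carry over. Pictures are saved under pics/ and viewed, at most 10 in all, crops included, and the job is handed in when it is done.

Besides the shell and the picture viewer there is one more tool, called in YAML: its name, and indented under it one key for each argument. arm_command: Moves the arm, as the interface text tells. Its arguments: {"type":"object","properties":{"motion":{"type":"array"},"jaw":{"type":"number"},"newtons":{"type":"number"}},"required":["motion"]}

```bash
mkdir -p pics
cat > h.py <<'E'
import numpy as np,cv2
from workcell import env
def w(cam,px,d):
    m=env.camera_model(cam);R=np.array(m["rotation"]);e=np.array(m["eye"])
    return e+R@np.array([(px[0]-m["cx"])/m["fx"]*d,(px[1]-m["cy"])/m["fy"]*d,d])
def ray(cam,px,z):
    m=env.camera_model(cam);R=np.array(m["rotation"]);e=np.array(m["eye"])
    r=R@np.array([(px[0]-m["cx"])/m["fx"],(px[1]-m["cy"])/m["fy"],1]);return e+r*(z-e[2])/r[2]
def dep(D,px):
    c,r=map(int,np.round(px)); p=D[max(r-2,0):r+3,max(c-2,0):c+3];p=p[p>0];return np.median(p) if p.size else 0
E
python3 - <<'E'
from h import *
s=env.state();print(s["ee_pos"],s["ee_rot"],s["time_s"])
for c in("top","side"):
    P,D=env.grab_frame(c);cv2.imwrite(f"pics/{c}0.png",P);np.save(f"{c}0.npy",D)
    print(c,{k:np.round(v,2).tolist() if not isinstance(v,str) else v for k,v in env.camera_model(c).items()})
    for t in("bread_bin","bin_mouth","cover_axis","cover_handle","loaf_fl","loaf_fr","loaf_bl","loaf_br","loaf"):
        o=env.pinpoint(c,t)[:1]
        for q in o:
            d=dep(D,q["location"]);print(t,np.round(q["location"]),round(q["score"],2),np.round(w(c,q["location"],d)))
E
```

```text
[206.53823142 536.04378144 190.53624992] [-1.79899986e+02 -2.27422303e-03  1.58927460e+02] 0.0
top {'fx': 416.55, 'fy': 416.55, 'cx': 254.62, 'cy': 190.26, 'eye': [461.43, 287.17, 1248.59], 'rotation': [-173.95, -0.31, -89.34]}
bread_bin [255. 197.] 0.9 [-97103. -97277. -96316.]
loaf_fl [246. 255.] 0.63 [-97578. -97752. -96791.]
loaf_fr [312. 231.] 0.84 [-140297. -140472. -139510.]
loaf_bl [235. 229.] 0.67 [-98646. -98821. -97859.]
loaf_br [297. 206.] 0.72 [-123132. -123306. -122345.]
loaf [269. 232.] 0.88 [-108120. -108294. -107333.]
side {'fx': 492.24, 'fy': 492.24, 'cx': 254.59, 'cy': 195.91, 'eye': [259.88, -540.14, 1379.06], 'rotation': [-145.9, 0.64, -22.31]}
bread_bin [253. 207.] 0.91 [-34883. -35683. -33764.]
cover_axis [320. 252.] 0.45 [-61847. -62647. -60728.]
cover_handle [251. 183.] 0.56 [-30951. -31751. -29832.]
loaf_fl [192. 209.] 0.72 [-5721. -6521. -4601.]
loaf_fr [240. 245.] 0.79 [-26395. -27195. -25276.]
loaf_bl [216. 191.] 0.61 [-17913. -18713. -16793.]
loaf_br [260. 225.] 0.71 [-37189. -37989. -36070.]
loaf [230. 230.] 0.84 [-21812. -22612. -20693.]
```

```bash
sed -i 's/R=np.array(m\["rotation"\])/R=Rot.from_euler("xyz",m["rotation"],degrees=True).as_matrix()/; 1a from scipy.spatial.transform import Rotation as Rot' h.py
python3 - <<'E'
from h import *
L={"top":dict(bread_bin=(255,197),loaf_fl=(246,255),loaf_fr=(312,231),loaf_bl=(235,229),loaf_br=(297,206),loaf=(269,232)),
"side":dict(bread_bin=(253,207),cover_axis=(320,252),cover_handle=(251,183),loaf_fl=(192,209),loaf_fr=(240,245),loaf_bl=(216,191),loaf_br=(260,225),loaf=(230,230))}
Z=dict(bread_bin=0,cover_axis=35,loaf=20,cover_handle=183)
for c in L:
    D=np.load(c+"0.npy")
    for t,p in L[c].items(): print(c,t,"depth",np.round(w(c,p,dep(D,p))),"plane",np.round(ray(c,p,Z.get(t,80))))
E
```

```text
top bread_bin depth [559. 281. 163.] plane [574. 281.   0.]
top loaf_fl depth [405. 304.  93.] plane [404. 304.  80.]
top loaf_fr depth [474. 109.  -1.] plane [473. 121.  80.]
top loaf_bl depth [477. 338.  20.] plane [476. 336.  80.]
top loaf_br depth [541. 164.  95.] plane [542. 163.  80.]
top loaf depth [469. 242. 106.] plane [469. 238.  20.]
side bread_bin depth [573. 277.  21.] plane [578. 290.   0.]
side cover_axis depth [693.  33.  47.] plane [697.  39.  35.]
side cover_handle depth [562. 260. 185.] plane [563. 261. 183.]
side loaf_fl depth [388. 362.  -1.] plane [380. 309.  80.]
side loaf_fr depth [475. 139.  67.] plane [473. 132.  80.]
side loaf_bl depth [482. 382.  24.] plane [473. 344.  80.]
side loaf_br depth [568. 205.  21.] plane [555. 173.  80.]
side loaf depth [461. 182.  97.] plane [473. 226.  20.]
```

View pics/top0.png

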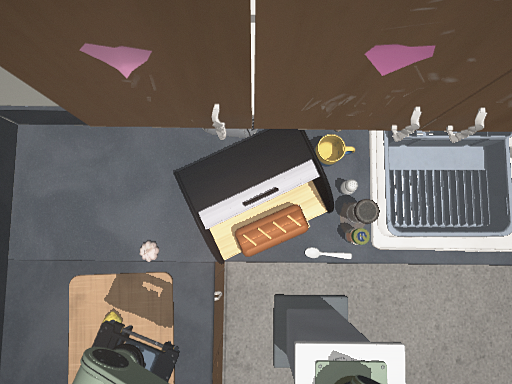

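View pics/side0.png

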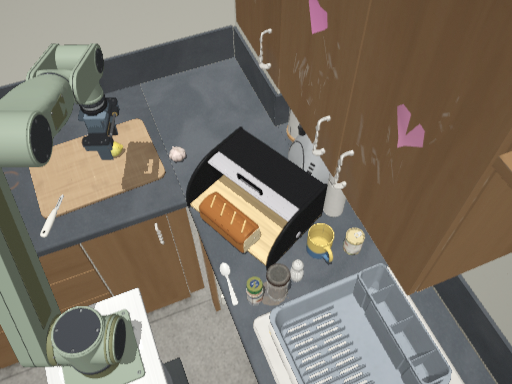

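```bash
cat >> h.py <<'E'
def cloud(c,D):
    m=env.camera_model(c);v,u=np.mgrid[:D.shape[0],:D.shape[1]]
    X=np.stack([(u-m["cx"])/m["fx"]*D,(v-m["cy"])/m["fy"]*D,D],-1)
    return X@Rot.from_euler("xyz",m["rotation"],degrees=True).as_matrix().T+np.array(m["eye"])
def sel(c,D,lo,hi,xr=(350,850),yr=(50,500)):
    W=cloud(c,D);M=(D>0)&(W[...,2]>lo)&(W[...,2]<hi)&(W[...,0]>xr[0])&(W[...,0]<xr[1])&(W[...,1]>yr[0])&(W[...,1]<yr[1])
    n,l,st,ce=cv2.connectedComponentsWithStats(M.astype(np.uint8))
    i=1+np.argmax(st[1:,4]);return W[l==i],st[i]
E
python3 - <<'E'
from h import *
for c in("top","side"):
    D=np.load(c+"0.npy")
    for n,lo,hi,xr in(("loaf",97,118,(350,620)),("roof",164,178,(350,850)),("floor",12,28,(350,850)),("handle",178,192,(350,850))):
        p,st=sel(c,D,lo,hi,xr);r=cv2.minAreaRect(p[:,:2].astype(np.float32));print(c,n,len(p),st,np.round(p.mean(0)),np.round(r[0]),np.round(r[1]),round(r[2],1),np.round(cv2.boxPoints(r)).tolist())
E
```

```text
top loaf 1668 [ 236  205   71   51 1668] [474. 236. 103.] [474. 236.] [ 77. 192.] 23.9 [[400.0, 309.0], [477.0, 133.0], [547.0, 164.0], [470.0, 340.0]]
top roof 6176 [ 174  129  153  109 6176] [635. 312. 171.] [613. 294.] [187. 360.] 25.8 [[451.0, 415.0], [608.0, 91.0], [776.0, 172.0], [619.0, 497.0]]
top floor 2446 [ 209  180  119   80 2446] [518. 245.  19.] [505. 241.] [105. 337.] 25.7 [[384.0, 370.0], [530.0, 66.0], [625.0, 112.0], [479.0, 416.0]]
top handle 148 [243 188  36  19 148] [558. 268. 185.] [558. 268.] [10. 99.] 25.8 [[532.0, 310.0], [575.0, 221.0], [584.0, 225.0], [541.0, 314.0]]
side loaf 1204 [ 200  191   58   49 1204] [474. 231. 104.] [474. 233.] [ 79. 200.] 24.5 [[397.0, 307.0], [480.0, 125.0], [551.0, 158.0], [468.0, 340.0]]
side roof 3739 [ 201  126  127   99 3739] [641. 298. 171.] [614. 297.] [187. 366.] 26.6 [[449.0, 419.0], [613.0, 92.0], [780.0, 175.0], [616.0, 502.0]]
side floor 2278 [ 187  174  101   90 2278] [547. 266.  20.] [528. 263.] [174. 335.] 27.0 [[374.0, 372.0], [527.0, 74.0], [682.0, 153.0], [530.0, 452.0]]
side handle 96 [237 173  25  19  96] [558. 266. 184.] [558. 268.] [12. 96.] 25.1 [[533.0, 309.0], [573.0, 222.0], [584.0, 227.0], [543.0, 314.0]]
```

```bash
cat >> h.py <<'E'
O=np.array([576,278.]);A=np.radians(25.9);B=np.array([[np.cos(A),-np.sin(A)],[np.sin(A),np.cos(A)]])
def st():
    s=env.state();p=np.array(s["ee_pos"]);b=B.T@(p[:2]-O);return s,b,p[2]-14
def go(bx,by,ztip):
    s,b,z=st();p=np.array(s["ee_pos"]);t=np.append(O+B@[bx,by],ztip+14)
    print("bin xy",np.round(b,1),"tip z",round(z,1),"rot",np.round(s["ee_rot"],1),"F",np.round(s["force"],1),"t",s["time_s"],"toolmove mm",np.round(Rot.from_euler("xyz",s["ee_rot"],degrees=True).inv().apply(t-p),1))
E
python3 -c "
from h import *
print(np.round(env.camera_model('wrist')['hand_eye'],2))"
```

```text
[[   0.     -0.96   -0.29   84.18]
 [   1.      0.     -0.      0.4 ]
 [   0.     -0.29    0.96 -193.21]
 [   0.      0.      0.      1.  ]]
```

arm_command:
  motion:
    - {"offset":[0,0,0],"spin":-0.164}
    - {"offset":[0,0,0],"spin":-0.164}
    - {"offset":[0,0,0],"spin":-0.164}
    - {"offset":[0,0,0],"spin":-0.164}
    - {"offset":[0,0,0],"spin":-0.164}

```text
time_s: 1.62
ee_pos: [206.8, 536.6, 191.4]
ee_rot: [180.0, 0.0, -153.8]
force: [-1.1, -0.7, -0.8]
gripper_width: 91.4
gripper_force: 0.0
```

```bash
python3 -c "
from h import *
go(-195,6,177)"
```

```text
bin xy [-219.2  393.9] tip z 177.4 rot [ 180.     0.  -153.8] F [-1.1 -0.7 -0.8] t 1.625 toolmove mm [ -22.1 -388.     0.4]
```

arm_command:
  motion:
    - {"offset":[0,-0.05,0],"spin":0}
    - {"offset":[0,-0.05,0],"spin":0}
    - {"offset":[0,-0.05,0],"spin":0}
    - {"offset":[0,-0.05,0],"spin":0}
    - {"offset":[0,-0.05,0],"spin":0}

```text
time_s: 2.25
ee_pos: [316.6, 310.3, 191.6]
ee_rot: [180.0, 0.1, -154.1]
force: [0.2, -1.6, 0.3]
gripper_width: 91.1
gripper_force: 0.0
```

arm_command:
  motion:
    - {"offset":[0,-0.05,0],"spin":0}
    - {"offset":[0,-0.05,0],"spin":0}
    - {"offset":[0,-0.04,0],"spin":0}
    - {"offset":[-0.02,0,0],"spin":0}
    - {"offset":[0,0,0],"spin":0}

```text
time_s: 2.88
ee_pos: [396.3, 195.5, 191.4]
ee_rot: [180.0, 0.1, -154.1]
force: [-0.0, 0.3, 0.2]
gripper_width: 91.4
gripper_force: 0.0
```

Run:
```python
from h import *
go(-195,6,45)
for c in("top","side"):
    P,D=env.grab_frame(c);cv2.imwrite(f"pics/{c}1.png",P)
```

```text
bin xy [-197.7    4.3] tip z 177.4 rot [ 1.800e+02  1.000e-01 -1.541e+02] F [-0.   0.3  0.2] t 2.875 toolmove mm [ -2.5   1.7 132.4]
```

View pics/side1.png

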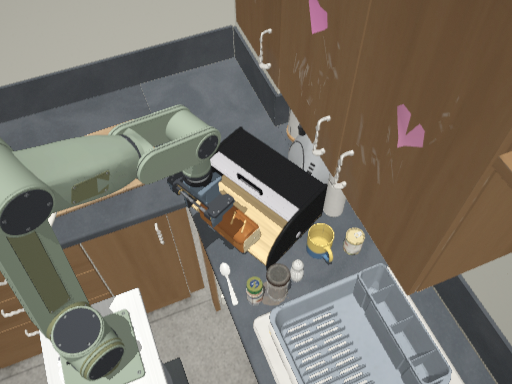

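The side picture shows the gripper at about (205,195), in front of and above the loaf (230,225); spoon (228,283) is clear. Going down.

arm_command:
  motion:
    - {"offset":[0,0,0.035],"spin":0}
    - {"offset":[0,0,0.035],"spin":0}
    - {"offset":[0,0,0.035],"spin":0}
    - {"offset":[0,0,0.027],"spin":0}
    - {"offset":[0,0,0],"spin":0}

```text
time_s: 3.6
ee_pos: [392.9, 194.6, 57.9]
ee_rot: [180.0, -0.3, -154.0]
force: [-0.4, 0.9, -0.3]
gripper_width: 91.1
gripper_force: 0.0
```

arm_command:
  motion:
    - {"offset":[-0.007,0,0],"spin":0}
    - {"offset":[-0.007,0,0],"spin":0}
    - {"offset":[-0.007,0,0],"spin":0}
    - {"offset":[-0.007,0,0],"spin":0}
    - {"offset":[-0.007,0,0],"spin":0}

```text
time_s: 4.22
ee_pos: [426.5, 209.6, 59.4]
ee_rot: [-180.0, -0.1, -154.1]
force: [-2.8, -0.3, 2.1]
gripper_width: 91.4
gripper_force: 1.3
```

Run:
```python
from h import *
go(-92,6,45)
P,D=env.grab_frame("side");p,_=sel("side",D,97,113,(350,620));r=cv2.minAreaRect(p[:,:2].astype(np.float32));print(len(p),np.round(p.mean(0)),r)
```

```text
bin xy [-164.4    3.7] tip z 45.4 rot [-1.800e+02 -1.000e-01 -1.541e+02] F [-2.8 -0.3  2.1] t 4.225 toolmove mm [-72.4   2.3   0.2]
357 [510. 188. 103.] ((515.5791625976562, 201.08253479003906), (128.75833129882812, 72.12432098388672), 77.37255096435547)
```

arm_command:
  motion:
    - {"offset":[-0.007,0,0],"spin":0}
    - {"offset":[-0.007,0,0],"spin":0}
    - {"offset":[-0.007,0,0],"spin":0}
    - {"offset":[-0.007,0,0],"spin":0}
    - {"offset":[-0.007,0,0],"spin":0}

```text
time_s: 4.9
ee_pos: [458.5, 225.3, 59.3]
ee_rot: [180.0, -0.0, -154.1]
force: [-1.4, -1.0, -1.2]
gripper_width: 91.3
gripper_force: 0.7
```

arm_command:
  motion:
    - {"offset":[-0.007,0,0],"spin":0}
    - {"offset":[-0.007,0,0],"spin":0}
    - {"offset":[-0.007,0,0],"spin":0}
    - {"offset":[-0.007,0,0],"spin":0}
    - {"offset":[-0.005,0,0],"spin":0}

```text
time_s: 5.52
ee_pos: [488.3, 239.7, 59.4]
ee_rot: [180.0, 0.0, -154.1]
force: [-1.0, -0.9, 0.4]
gripper_width: 91.4
gripper_force: 0.8
```

Run:
```python
from h import *
go(-92,6,45)
P,D=env.grab_frame("side");cv2.imwrite("pics/side2.png",cv2.resize(P[130:280,150:350],(800,600)));p,_=sel("side",D,97,113,(350,620));r=cv2.minAreaRect(p[:,:2].astype(np.float32));print(len(p),np.round(p.mean(0)),r)
```

```text
bin xy [-95.6   3.9] tip z 45.4 rot [ 180.     0.  -154.1] F [-1.  -0.9  0.4] t 5.525 toolmove mm [-3.6  2.1  0.4]
236 [570. 197. 104.] ((570.4908447265625, 195.57687377929688), (71.24423217773438, 49.63800048828125), 35.3927116394043)
```

View pics/side2.png

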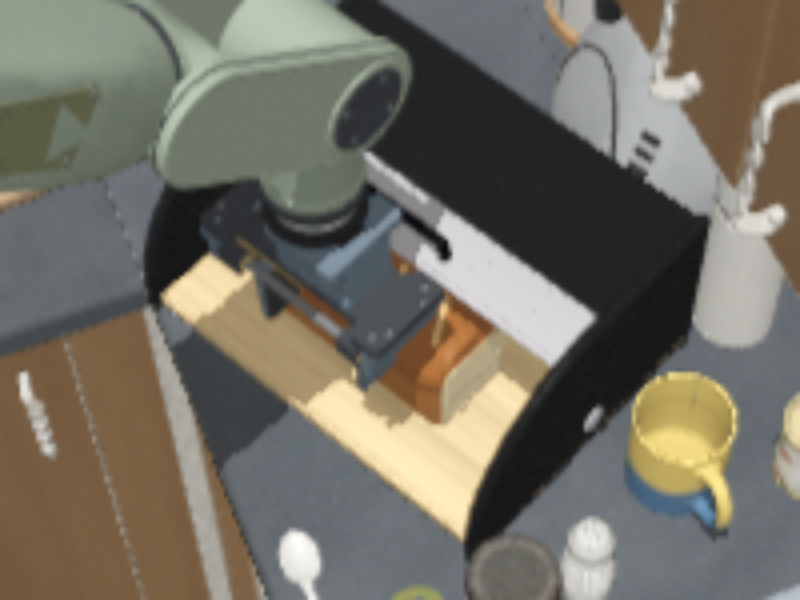

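The loaf sits straight inside, its front right corner at about (440,420) of the crop, well behind the floor's edge. A little further, then I back out and measure.

arm_command:
  motion:
    - {"offset":[-0.005,0,0],"spin":0}
    - {"offset":[-0.003,0,0],"spin":0}
    - {"offset":[0,0,0],"spin":0}
    - {"offset":[0.01,0,0],"spin":0}
    - {"offset":[0.03,0,0],"spin":0}

```text
time_s: 6.2
ee_pos: [459.6, 225.8, 59.5]
ee_rot: [180.0, 0.1, -154.1]
force: [0.6, -0.5, -0.7]
gripper_width: 91.2
gripper_force: 0.0
```

arm_command:
  motion:
    - {"offset":[0.05,0,0],"spin":0}
    - {"offset":[0.05,0,0],"spin":0}
    - {"offset":[0,0,-0.06],"spin":0}
    - {"offset":[0,0,-0.06],"spin":0}
    - {"offset":[0,0,-0.06],"spin":0}
  jaw: 0

```text
time_s: 6.82
ee_pos: [368.2, 181.4, 241.4]
ee_rot: [180.0, 0.1, -154.1]
force: [1.5, -0.0, 0.1]
gripper_width: 44.1
gripper_force: 0.0
```

Run:
```python
from h import *
go(30,-1,230)
for c in("top","side"):
    P,D=env.grab_frame(c)
    for n,lo,hi,xr in(("loaf",97,118,(350,650)),("handle",178,192,(530,850))):
        p,k=sel(c,D,lo,hi,xr);q=(p[:,:2]-O)@B;print(c,n,len(p),"bin x",np.round(np.percentile(q[:,0],[1,50,99])),"y",np.round(np.percentile(q[:,1],[1,50,99])),"z",np.percentile(p[:,2],[50,98]).round(1),round(cv2.minAreaRect(p[:,:2].astype(np.float32))[2],1))
    for t in("loaf_fl","loaf_fr","cover_handle"):
        for o in env.pinpoint(c,t)[:1]: print(t,round(o["score"],2),np.round(B.T@(ray(c,o["location"],182 if t[0]=="c" else 80)[:2]-O)))
cv2.imwrite("pics/side3.png",cv2.resize(P[130:280,150:350],(800,600)))
```

```text
bin xy [-229.1    3.9] tip z 227.4 rot [ 1.800e+02  1.000e-01 -1.541e+02] F [ 1.5 -0.   0.1] t 6.825 toolmove mm [-259.1   -4.9   -2.3]
top loaf 724 bin x [-65. -47. -33.] y [-84.   8. 100.] z [102.8 108.9] 25.9
top handle 146 bin x [-25. -21. -16.] y [-50.  -1.  46.] z [184.8 188.5] 25.8
loaf_fl 0.84 [-61.  99.]
loaf_fr 0.75 [-80. -93.]
cover_handle 0.75 [-19.  -1.]
side loaf 891 bin x [-66. -38. -11.] y [-87.   1. 101.] z [104.8 112. ] 25.9
side handle 97 bin x [-26. -22. -15.] y [-49.  -3.  43.] z [186.2 191.2] 24.4
loaf_fl 0.95 [-65. 119.]
loaf_fr 0.65 [-78. -90.]
cover_handle 0.58 [-22. -15.]
```

View pics/side3.png

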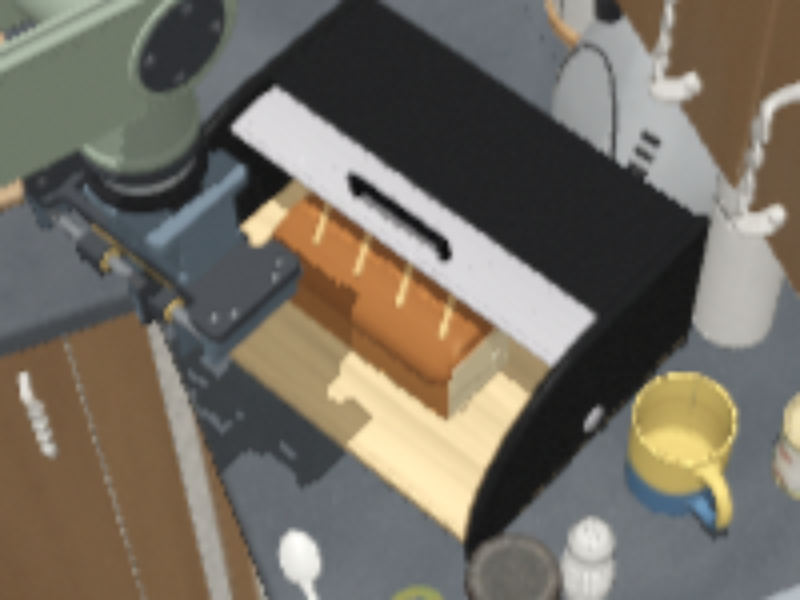

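The loaf is flat inside, front right corner at (445,415), front about 70 mm before the axis; handle runs (355,185)–(445,250). Now over and behind the handle.

arm_command:
  motion:
    - {"offset":[-0.05,0,0],"spin":0}
    - {"offset":[-0.05,-0.005,0],"spin":0}
    - {"offset":[-0.05,0,0],"spin":0}
    - {"offset":[-0.05,0,0],"spin":0}
    - {"offset":[-0.037,0,0],"spin":0}

```text
time_s: 7.85
ee_pos: [585.6, 281.5, 236.8]
ee_rot: [180.0, -0.2, -154.1]
force: [-0.4, 0.0, -0.2]
gripper_width: 0.5
gripper_force: 0.0
```

arm_command:
  motion:
    - {"offset":[0,0,0],"spin":0}
    - {"offset":[0,0,0.02],"spin":0}
    - {"offset":[0,0,0.015],"spin":0}
    - {"offset":[0,0,0.005],"spin":0}
    - {"offset":[0,0,0],"spin":0}

```text
time_s: 8.48
ee_pos: [584.0, 280.7, 199.2]
ee_rot: [180.0, -0.0, -154.1]
force: [-1.0, -0.1, 1.1]
gripper_width: 0.1
gripper_force: 0.0
```

Run:
```python
from h import *
go(8,-1,179)
```

```text
bin xy [ 8.4 -1.1] tip z 185.2 rot [ 180.    -0.  -154.1] F [-1.  -0.1  1.1] t 8.475 toolmove mm [0.4 0.1 6.2]
```

arm_command:
  motion:
    - {"offset":[0,0,0.006],"spin":0}
    - {"offset":[0.008,0,0],"spin":0}
    - {"offset":[0.008,0,0.001],"spin":0}
    - {"offset":[0.008,0,0.001],"spin":0}
    - {"offset":[0,0,0],"spin":0}

```text
time_s: 9.1
ee_pos: [562.2, 270.1, 191.7]
ee_rot: [180.0, 0.0, -154.1]
force: [-0.6, 0.3, -0.1]
gripper_width: 0.4
gripper_force: 0.0
```

Run:
```python
from h import *
go(-30,-1,172.5)
```

```text
bin xy [-15.8  -1.1] tip z 177.7 rot [ 180.     0.  -154.1] F [-0.6  0.3 -0.1] t 9.1 toolmove mm [14.2  0.1  5.2]
```

arm_command:
  motion:
    - {"offset":[0.007,0,0.0025],"spin":0}
    - {"offset":[0.007,0,0.0025],"spin":0}
    - {"offset":[0.006,0,0.002],"spin":0}
    - {"offset":[0.006,0,0.002],"spin":0}
    - {"offset":[0.005,0,0.0025],"spin":0}

```text
time_s: 9.72
ee_pos: [534.6, 256.7, 179.8]
ee_rot: [180.0, 0.0, -154.1]
force: [-0.0, -0.3, -0.4]
gripper_width: 0.6
gripper_force: 0.0
```

Run:
```python
from h import *
go(-64,-1,158)
P,D=env.grab_frame("side");cv2.imwrite("pics/side4.png",cv2.resize(P[130:280,150:350],(800,600)))
```

```text
bin xy [-46.5  -1.1] tip z 165.8 rot [ 180.     0.  -154.1] F [-0.  -0.3 -0.4] t 9.725 toolmove mm [17.5  0.1  7.8]
```

View pics/side4.png

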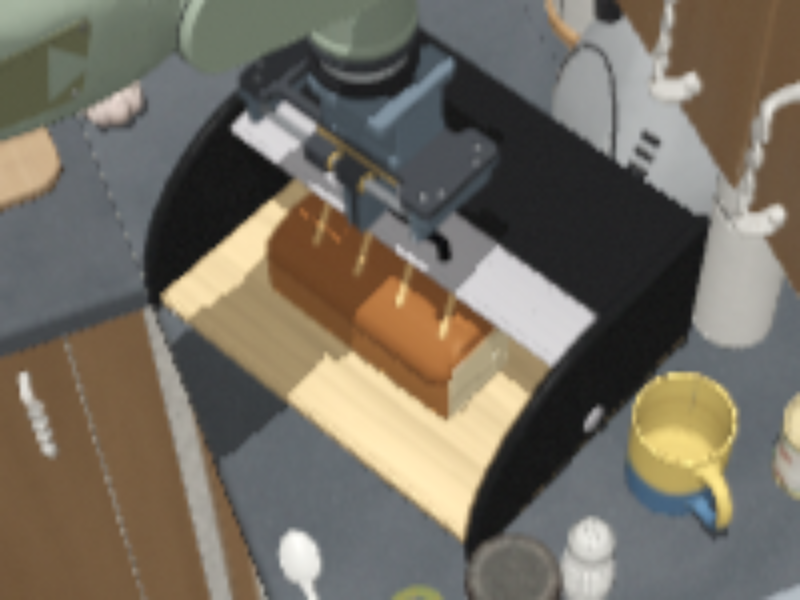

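Run:
```python
from h import *
m=env.camera_model("side");R=Rot.from_euler("xyz",m["rotation"],degrees=True).as_matrix()
def pr(x,y,z):
    q=R.T@(np.append(O+B@[x,y],z)-np.array(m["eye"]));return [round((q[0]/q[2]*m["fx"]+m["cx"]-150)*4),round((q[1]/q[2]*m["fy"]+m["cy"]-130)*4)]
print("tip",pr(-46.5,-1,166),"tip corners",pr(-62,-14,166),pr(-30,-14,166),"handle ends",pr(-20,45,182),pr(-20,-45,182),"body",pr(-84,-90,246))
P,D=env.grab_frame("side");p,_=sel("side",D,176,192,(530,850))
W=cloud("side",D)
for a,b in((365,215),(360,190),(425,238),(440,180),(355,225)):
    v=W[int(130+b/4),int(150+a/4)];print((a,b),np.round(B.T@(v[:2]-O)),round(v[2]))
P,D=env.grab_frame("wrist");cv2.imwrite("pics/wr.png",P)
```

```text
tip [372, 241] tip corners [371, 264] [400, 237] handle ends [350, 175] [439, 239] body [427, 279]
(365, 215) [-63. -11.] 230
(360, 190) [-79. -24.] 288
(425, 238) [-15. -25.] 161
(440, 180) [-57. -79.] 323
(355, 225) [-63.   2.] 203
```

View pics/wr.png

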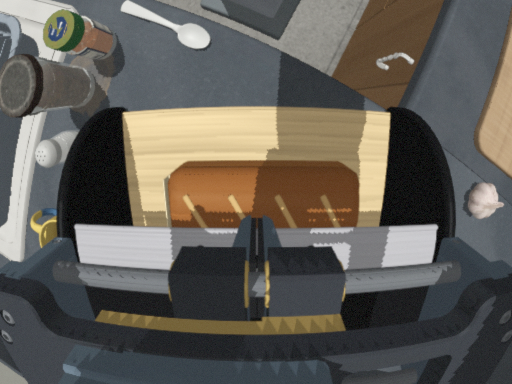

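Run:
```python
from h import *
P,D=env.grab_frame("side");W=cloud("side",D)
print("side col 241, rows"); 
for r in range(178,198):
    o=[]
    for c in (238,241,244):
        v=W[r,c];b=B.T@(v[:2]-O);o.append((int(b[0]),int(b[1]),int(v[2])))
    print(r,o)
P,D=env.grab_frame("wrist");m=env.camera_model("wrist");H=np.array(m["hand_eye"])
def tool(c,r):
    d=D[r,c];x,y=(c-m["cx"])/m["fx"],(r-m["cy"])/m["fy"];th=np.hypot(x,y);s=np.tan(th)/th
    return np.round((H@[x*s*d,y*s*d,d,1])[:3])
for r in range(214,262,5): print(r,[tool(c,r).tolist() for c in(246,257,268)])
```

```text
side col 241, rows
178 [(-83, -21, 285), (-63, -12, 256), (-79, -40, 298)]
179 [(-62, 0, 239), (-62, -11, 250), (-51, -12, 239)]
180 [(-59, 4, 227), (-61, -10, 243), (-50, -11, 232)]
181 [(-62, 1, 228), (-62, -11, 239), (-49, -9, 224)]
182 [(-63, 0, 224), (-60, -9, 231), (-49, -9, 219)]
183 [(-61, 2, 216), (-60, -8, 225), (-49, -9, 215)]
184 [(-61, 2, 211), (-62, -10, 224), (-48, -8, 207)]
185 [(-61, 3, 204), (-62, -9, 218), (-25, 13, 158)]
186 [(-12, 54, 100), (-60, -8, 210), (-30, 9, 161)]
187 [(-18, 48, 106), (-11, 42, 105), (-32, 7, 160)]
188 [(-21, 45, 107), (-14, 39, 105), (-33, 7, 155)]
189 [(-24, 42, 107), (-16, 37, 105), (-11, 28, 107)]
190 [(-26, 41, 105), (-21, 32, 108), (-13, 27, 105)]
191 [(-31, 36, 110), (-23, 30, 107), (-17, 24, 106)]
192 [(-34, 33, 111), (-25, 28, 106), (-641, -597, 1379)]
193 [(-34, 33, 105), (-29, 25, 108), (-24, 17, 109)]
194 [(-36, 31, 103), (-30, 24, 105), (-25, 16, 107)]
195 [(-40, 28, 105), (-34, 21, 106), (-28, 13, 106)]
196 [(-42, 26, 103), (-35, 19, 103), (-30, 11, 105)]
197 [(-44, 24, 103), (-41, 14, 109), (-32, 10, 103)]
214 [[-18.0, -9.0, 73.0], [-17.0, 1.0, 72.0], [-18.0, 12.0, 73.0]]
219 [[18.0, -5.0, -29.0], [-23.0, 1.0, 73.0], [83.0, 1.0, -193.0]]
224 [[18.0, -5.0, -37.0], [-28.0, 1.0, 73.0], [18.0, 8.0, -38.0]]
229 [[17.0, -5.0, -42.0], [-12.0, 1.0, 24.0], [18.0, 7.0, -44.0]]
234 [[19.0, -4.0, -53.0], [-16.0, 1.0, 23.0], [18.0, 7.0, -51.0]]
239 [[18.0, -4.0, -57.0], [-20.0, 1.0, 23.0], [18.0, 7.0, -56.0]]
244 [[18.0, -4.0, -63.0], [-24.0, 1.0, 21.0], [18.0, 7.0, -63.0]]
249 [[19.0, -4.0, -70.0], [-28.0, 1.0, 21.0], [39.0, 5.0, -108.0]]
254 [[18.0, -4.0, -72.0], [-21.0, 1.0, -2.0], [39.0, 5.0, -111.0]]
259 [[18.0, -4.0, -77.0], [-23.0, 1.0, -6.0], [37.0, 5.0, -112.0]]
```

The wrist picture shows the closed fingertips at (257,220) in front of the cover strip, handle hidden behind; by depth they end about 30 mm higher than nominal, so they passed over the handle without contact. Going back and lower, watching the force.

arm_command:
  motion:
    - {"offset":[0,0,-0.03],"spin":0}
    - {"offset":[-0.025,0,0],"spin":0}
    - {"offset":[-0.03,0,0],"spin":0}
    - {"offset":[0,0,0],"spin":0}
    - {"offset":[0,0,0.015],"spin":0}

```text
time_s: 10.6
ee_pos: [584.5, 280.9, 195.2]
ee_rot: [180.0, 0.1, -154.1]
force: [-0.1, -0.1, -0.3]
gripper_width: 0.3
gripper_force: 0.0
```

arm_command:
  motion:
    - {"offset":[0,0,0.005],"spin":0}
    - {"offset":[0,0,0],"spin":0}
    - {"offset":[0,0,0],"spin":0}

```text
time_s: 10.98
ee_pos: [584.3, 280.8, 190.3]
ee_rot: [180.0, 0.0, -154.1]
force: [-0.5, 0.1, 0.4]
gripper_width: 0.3
gripper_force: 0.0
```

Run:
```python
from h import *
go(8,-1,151)
P,D=env.grab_frame("side");W=cloud("side",D)
# lowest finger points near bin y~0, x -15..30, z 172-260
b=(W[...,:2]-O)@B;M=(D>0)&(abs(b[...,1])<20)&(b[...,0]>-16)&(b[...,0]<35)&(W[...,2]>176)&(W[...,2]<270)
print("finger z",np.percentile(W[M][:,2],[1,5,20,50]),M.sum(),"x",np.percentile(b[M][:,0],[2,98]),"y",np.percentile(b[M][:,1],[2,98]))
cv2.imwrite("pics/side5.png",cv2.resize(P[150:210,210:290],(800,600)))
```

```text
bin xy [ 8.7 -1.1] tip z 176.3 rot [ 180.     0.  -154.1] F [-0.5  0.1  0.4] t 10.975 toolmove mm [ 0.7  0.1 25.3]
finger z [178.81812164 217.36947119 224.60042762 239.81010432] 105 x [-11.39819266  25.00652443] y [-14.37795467  11.57037636]
```

View pics/side5.png

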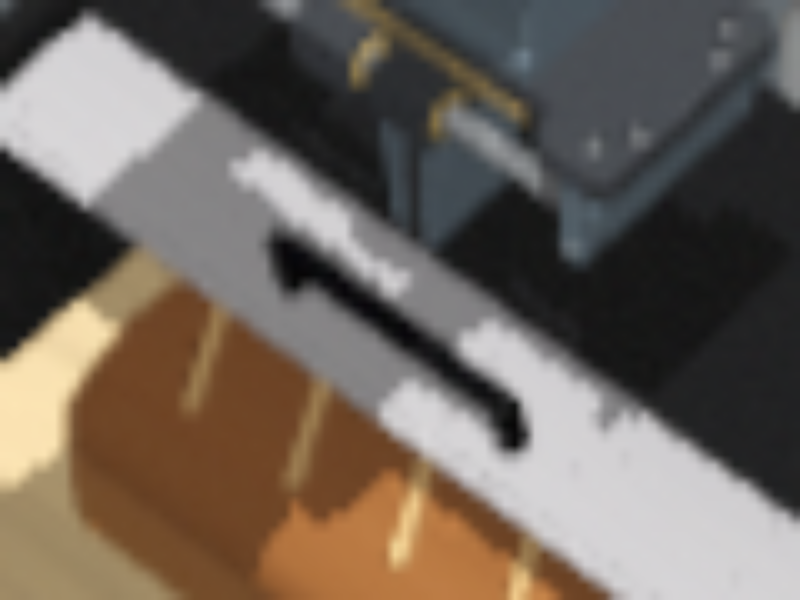

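Crop: closed fingers at (410,190) hover well above the roof behind the handle (270,240)–(520,430). I lower in steps to find the roof by touch.

arm_command:
  motion:
    - {"offset":[0,0,0.015],"spin":0}
    - {"offset":[0,0,0.013],"spin":0}
    - {"offset":[0,0,0],"spin":0}
    - {"offset":[0,0,0],"spin":0}

```text
time_s: 11.52
ee_pos: [584.5, 281.0, 161.7]
ee_rot: [180.0, -0.0, -154.1]
force: [0.2, 0.6, -0.3]
gripper_width: 0.4
gripper_force: 0.0
```

arm_command:
  motion:
    - {"offset":[0,0,0.004],"spin":0}
    - {"offset":[0,0,0],"spin":0}

```text
time_s: 11.78
ee_pos: [584.4, 280.8, 157.7]
ee_rot: [180.0, -0.0, -154.1]
force: [0.3, -0.7, -0.0]
gripper_width: 0.2
gripper_force: 0.0
```

arm_command:
  motion:
    - {"offset":[0,0,0.004],"spin":0}
    - {"offset":[0,0,0],"spin":0}

```text
time_s: 12.02
ee_pos: [584.2, 280.8, 153.5]
ee_rot: [180.0, -0.0, -154.1]
force: [-0.1, -0.5, -0.4]
gripper_width: -0.1
gripper_force: 0.0
```

arm_command:
  motion:
    - {"offset":[0,0,0.003],"spin":0}
    - {"offset":[0,0,0],"spin":0}

```text
time_s: 12.28
ee_pos: [584.3, 280.8, 150.5]
ee_rot: [180.0, -0.0, -154.1]
force: [-0.7, 0.0, 0.9]
gripper_width: 0.5
gripper_force: 0.0
```

arm_command:
  motion:
    - {"offset":[0,0,0.003],"spin":0}
    - {"offset":[0,0,0],"spin":0}

```text
time_s: 12.52
ee_pos: [584.7, 281.1, 148.7]
ee_rot: [180.0, 0.1, -154.1]
force: [-1.4, 0.5, 3.8]
gripper_width: 0.3
gripper_force: 2.1
```

Run:
```python
from h import *
P,D=env.grab_frame("side");W=cloud("side",D);b=(W[...,:2]-O)@B
M=(D>0)&(abs(b[...,1])<22)&(b[...,0]>-14)&(b[...,0]<35)&(W[...,2]>174)&(W[...,2]<270)
go(8,-1,140);print(np.sort(W[M][:,2])[:25].round(),np.percentile(b[M][:,0],[2,98]))
cv2.imwrite("pics/side6.png",cv2.resize(P[150:210,210:290],(800,600)))
```

```text
bin xy [ 9.2 -1.1] tip z 134.7 rot [ 1.800e+02  1.000e-01 -1.541e+02] F [-1.3 -0.8  3.9] t 12.575 toolmove mm [ 1.2  0.1 -5.3]
[175. 177. 178. 178. 178. 180. 180. 180. 181. 181. 182. 182. 184. 185.
 185. 185. 186. 186. 186. 186. 187. 188. 189. 190. 190.] [-11.53367468  25.81162124]
```

View pics/side6.png

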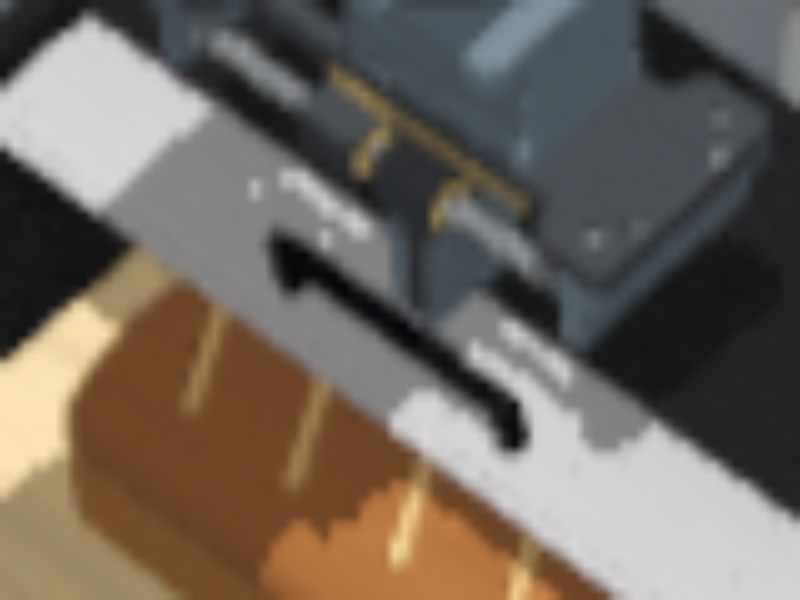

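The fingers now stand at (430,290) right behind the handle; touch at TCP z 149 puts the roof at 171, so the tips are 22 mm above the TCP. Lift 6 mm and push.

arm_command:
  motion:
    - {"offset":[0,0,-0.007],"spin":0}
    - {"offset":[0.006,0,0],"spin":0}
    - {"offset":[0.006,0,0],"spin":0}
    - {"offset":[0.006,0,0.0005],"spin":0}
    - {"offset":[0.006,0,0.001],"spin":0}

```text
time_s: 13.2
ee_pos: [564.5, 271.2, 152.9]
ee_rot: [180.0, 0.3, -154.1]
force: [6.6, 2.0, -4.7]
gripper_width: 0.3
gripper_force: 3.2
```

```bash
sed -i 's/p\[2\]-14/p[2]+22/; s/ztip+14/ztip-22/' h.py
python3 - <<'E'
from h import *
go(-30,-1,171.5)
E
```

```text
bin xy [-13.3  -1.1] tip z 174.9 rot [ 180.     0.3 -154.1] F [ 6.6  2.  -4.7] t 13.2 toolmove mm [16.7  0.1  3.3]
```

Contact now, ~7 N. Following the arc.

arm_command:
  motion:
    - {"offset":[0.007,0,0.0015],"spin":0}
    - {"offset":[0.007,0,0.002],"spin":0}
    - {"offset":[0.006,0,0.002],"spin":0}
    - {"offset":[0.006,0,0.002],"spin":0}
    - {"offset":[0.006,0,0.002],"spin":0}

```text
time_s: 13.82
ee_pos: [536.2, 257.5, 143.5]
ee_rot: [180.0, 0.4, -154.1]
force: [5.6, 3.7, -4.7]
gripper_width: 0.5
gripper_force: 3.6
```

Run:
```python
from h import *
go(-64,-1,157.5)
P,D=env.grab_frame("side");W=cloud("side",D);b=(W[...,:2]-O)@B
for o in env.pinpoint("side","cover_handle")[:1]: print(o)
# visible sheet on right side: y -160..-95, radius about axis ~124; lowest angle
r=np.hypot(b[...,0],W[...,2]-35);a=np.degrees(np.arctan2(W[...,2]-35,-b[...,0]))
M=(D>0)&(b[...,1]>-150)&(b[...,1]<-95)&(abs(r-125)<4);print("edge angle",np.percentile(a[M],[1,5,50]),M.sum())
```

```text
bin xy [-44.8  -1.1] tip z 165.5 rot [ 180.     0.4 -154.1] F [ 5.6  3.7 -4.7] t 13.825 toolmove mm [19.3  0.1  7.9]
{'location': [241.9, 196.7], 'score': 0.66}
edge angle [-8.31993436 -6.36465056 74.54480654] 493
```

arm_command:
  motion:
    - {"offset":[0.005,0,0.001],"spin":0}
    - {"offset":[0.005,0,0.002],"spin":0}
    - {"offset":[0.005,0,0.0025],"spin":0}
    - {"offset":[0.004,0,0.002],"spin":0}
    - {"offset":[0,0,0],"spin":0}

```text
time_s: 14.55
ee_pos: [516.0, 247.7, 136.3]
ee_rot: [180.0, -0.1, -154.1]
force: [1.1, 1.2, 2.4]
gripper_width: 0.8
gripper_force: 1.1
```

arm_command:
  motion:
    - {"offset":[-0.006,0,0],"spin":0}
    - {"offset":[0,0,-0.03],"spin":0}
    - {"offset":[0.04,0,0],"spin":0}
    - {"offset":[0,0,0],"spin":0}
    - {"offset":[0,0,0],"spin":0}

```text
time_s: 15.18
ee_pos: [486.4, 233.3, 166.0]
ee_rot: [180.0, -0.0, -154.1]
force: [1.0, 0.3, 0.7]
gripper_width: 0.3
gripper_force: 0.0
```

Run:
```python
from h import *
go(-95,-1,170)
P,D=env.grab_frame("side");W=cloud("side",D);b=(W[...,:2]-O)@B
r=np.hypot(b[...,0],W[...,2]-35);a=np.degrees(np.arctan2(W[...,2]-35,-b[...,0]))
for c in("side",):
  M=(D>0)&(b[...,1]>-150)&(b[...,1]<-60)&(abs(r-125)<3)&(W[...,2]>60);print("sheet",np.percentile(a[M],[1,3,10,50]).round(),M.sum())
  M=(D>0)&(abs(b[...,1])<46)&(abs(r-149)<6)&(W[...,2]>60)&(W[...,2]<180);print("handle",np.percentile(a[M],[5,50,95]).round(),M.sum())
for t in("side","top"):
  if t=="top": env.grab_frame("top")
  for o in env.pinpoint(t,"cover_handle")[:1]: print(t,o["score"],[ (z,np.round(B.T@(ray(t,o["location"],z)[:2]-O)).tolist()) for z in(150,160,170)])
```

```text
bin xy [-100.1   -1.1] tip z 188.0 rot [ 180.    -0.  -154.1] F [1.  0.3 0.7] t 15.175 toolmove mm [-5.1  0.1 18. ]
sheet [47. 48. 51. 71.] 742
handle [ 54. 112. 119.] 301
side 0.59 [(150, [-83.0, -9.0]), (160, [-88.0, -14.0]), (170, [-92.0, -19.0])]
```

arm_command:
  motion:
    - {"offset":[-0.008,0,0.015],"spin":0}
    - {"offset":[0,0,0.008],"spin":0}
    - {"offset":[0.006,0,0.005],"spin":0}
    - {"offset":[0.006,0,0.006],"spin":0}
    - {"offset":[0,0,0],"spin":0}

```text
time_s: 16.0
ee_pos: [482.2, 231.3, 132.5]
ee_rot: [180.0, 0.0, -154.1]
force: [-0.6, -0.3, -0.4]
gripper_width: 0.5
gripper_force: 0.1
```

Run:
```python
from h import *
go(-103,-1,152)
```

```text
bin xy [-104.8   -1.1] tip z 154.5 rot [ 180.     0.  -154.1] F [-0.6 -0.3 -0.4] t 16.0 toolmove mm [-1.8  0.1  2.5]
```

```bash
cat >> h.py <<'E'
def cover():
    P,D=env.grab_frame("side");W=cloud("side",D);b=(W[...,:2]-O)@B
    r=np.hypot(b[...,0],W[...,2]-35);a=np.degrees(np.arctan2(W[...,2]-35,-b[...,0]))
    M=(D>0)&(b[...,1]>-150)&(b[...,1]<-95)&(abs(r-125)<3)&(a>-8);h=np.histogram(a[M],np.arange(-10,100,5))[0]
    print("sheet",h.tolist(),"edge",np.percentile(a[M&(a>10)],[1,3]).round(1))
    M=(D>0)&(abs(b[...,1])<46)&(abs(r-150)<6)&(a<88)&(a>-5);print("handle",np.percentile(a[M],[5,50,95]).round(),M.sum())
E
python3 -c "
from h import *
cover()"
```

```text
sheet [19, 3, 0, 0, 0, 0, 0, 0, 0, 0, 11, 45, 46, 38, 48, 44, 38, 49, 42, 37, 47] edge [44.1 45.2]
handle [50. 51. 52.] 4
```

arm_command:
  motion:
    - {"offset":[0,0,-0.015],"spin":0}
    - {"offset":[-0.013,0,0],"spin":0}
    - {"offset":[0,0,0.009],"spin":0}
    - {"offset":[0.004,0,0.006],"spin":0}
    - {"offset":[0.006,0,0.006],"spin":0}

```text
time_s: 16.68
ee_pos: [485.2, 232.7, 126.3]
ee_rot: [180.0, 0.0, -154.1]
force: [-0.5, 0.4, 7.7]
gripper_width: 0.5
gripper_force: 3.4
```

```bash
python3 -c "
from h import *
go(-103,-1,148);cover()"
```

```text
bin xy [-101.4   -1.1] tip z 148.3 rot [ 180.     0.  -154.1] F [-0.5  0.4  7.7] t 16.675 toolmove mm [1.6 0.1 0.3]
sheet [25, 5, 0, 0, 0, 0, 0, 0, 0, 0, 38, 45, 45, 41, 51, 45, 41, 43, 44, 51, 38] edge [40.9 42.2]
handle [46. 48. 50.] 35
```

arm_command:
  motion:
    - {"offset":[0.0055,0,0.0055],"spin":0}
    - {"offset":[0.0055,0,0.0055],"spin":0}
    - {"offset":[0.005,0,0.006],"spin":0}
    - {"offset":[0.005,0,0.006],"spin":0}
    - {"offset":[0.005,0,0.0065],"spin":0}

```text
time_s: 17.35
ee_pos: [461.8, 221.3, 96.7]
ee_rot: [180.0, 0.0, -154.1]
force: [-0.5, -0.5, 4.7]
gripper_width: 0.3
gripper_force: 1.8
```

arm_command:
  motion:
    - {"offset":[0.0045,0,0.0065],"spin":0}
    - {"offset":[0.004,0,0.007],"spin":0}
    - {"offset":[0.004,0,0.007],"spin":0}
    - {"offset":[0.004,0,0.0075],"spin":0}
    - {"offset":[0.004,0,0.0075],"spin":0}

```text
time_s: 17.98
ee_pos: [443.7, 212.5, 60.8]
ee_rot: [-180.0, 0.0, -154.1]
force: [0.7, 1.1, 1.7]
gripper_width: 0.6
gripper_force: 0.9
```

```bash
python3 -c "
from h import *
go(-158,-1,44);cover()"
```

```text
bin xy [-147.7   -1.1] tip z 82.8 rot [-180.     0.  -154.1] F [0.7 1.1 1.7] t 17.975 toolmove mm [10.3  0.1 38.8]
sheet [21, 4, 0, 5, 18, 35, 27, 34, 28, 39, 38, 45, 42, 44, 43, 38, 39, 48, 42, 44, 41] edge [12.7 15.2]
handle [24. 25. 25.] 3
```

arm_command:
  motion:
    - {"offset":[0.002,0,0.007],"spin":0}
    - {"offset":[0.002,0,0.007],"spin":0}
    - {"offset":[0.002,0,0.007],"spin":0}
    - {"offset":[0.002,0,0.007],"spin":0}
    - {"offset":[0.002,0,0.006],"spin":0}

```text
time_s: 18.65
ee_pos: [435.5, 208.5, 27.1]
ee_rot: [180.0, 0.1, -154.1]
force: [-0.1, 1.0, 1.5]
gripper_width: 0.8
gripper_force: 0.8
```

arm_command:
  motion:
    - {"offset":[0,0,0.004],"spin":0}
    - {"offset":[0,0,0.002],"spin":0}
    - {"offset":[0,0,0],"spin":0}

```text
time_s: 19.02
ee_pos: [434.7, 208.2, 21.9]
ee_rot: [180.0, 0.0, -154.1]
force: [-0.3, -0.6, 5.1]
gripper_width: 0.6
gripper_force: 2.9
```

```bash
python3 -c "
from h import *
go(-158,-1,44);cover()"
```

```text
bin xy [-157.6   -1.1] tip z 43.9 rot [ 180.     0.  -154.1] F [-0.3 -0.6  5.1] t 19.025 toolmove mm [ 0.4  0.1 -0.1]
sheet [22, 12, 20, 15, 23, 24, 28, 34, 41, 41, 37, 42, 41, 47, 44, 38, 43, 45, 45, 38, 35] edge [11.2 14.1]
handle [ 7.  9. 10.] 3
```

arm_command:
  motion:
    - {"offset":[0,0,0.002],"spin":0}
    - {"offset":[0,0,0.002],"spin":0}
    - {"offset":[0,0,0],"spin":0}

```text
time_s: 19.45
ee_pos: [434.9, 208.2, 21.2]
ee_rot: [-180.0, 0.1, -154.1]
force: [-8.6, -4.9, 34.6]
gripper_width: 0.4
gripper_force: 17.2
```

arm_command:
  motion:
    - {"offset":[0,0,0.002],"spin":0}
    - {"offset":[0,0,0.002],"spin":0}
    - {"offset":[0,0,0],"spin":0}

```text
time_s: 19.82
ee_pos: [435.0, 208.3, 20.7]
ee_rot: [-180.0, 0.2, -154.1]
force: [-16.9, -7.9, 64.5]
gripper_width: 0.1
gripper_force: 32.2
```

Firm stop at the nominal shut height. Retreat upward and out, then check.

arm_command:
  motion:
    - {"offset":[0,0,-0.006],"spin":0}
    - {"offset":[0,0,-0.02],"spin":0}
    - {"offset":[0.03,0,-0.03],"spin":0}
    - {"offset":[0.03,0,-0.06],"spin":0}
    - {"offset":[0.03,0,-0.06],"spin":0}

```text
time_s: 20.45
ee_pos: [356.0, 170.0, 182.2]
ee_rot: [180.0, -0.1, -154.1]
force: [1.1, 0.7, 1.4]
gripper_width: 0.5
gripper_force: 0.0
```

arm_command:
  motion:
    - {"offset":[0.03,0,-0.03],"spin":0}
    - {"offset":[0,0,0],"spin":0}
    - {"offset":[0,0,0],"spin":0}

```text
time_s: 20.82
ee_pos: [330.4, 157.5, 210.3]
ee_rot: [180.0, -0.0, -154.1]
force: [0.1, 0.6, 0.5]
gripper_width: 0.2
gripper_force: 0.0
```

Run:
```python
from h import *
go(0,0,0);cover()
P,D=env.grab_frame("side");cv2.imwrite("pics/side7.png",cv2.resize(P[130:300,150:350],(706,600)))
```

```text
bin xy [-273.6   -1.1] tip z 232.3 rot [ 180.    -0.  -154.1] F [0.1 0.6 0.5] t 20.825 toolmove mm [-273.8    1.1  232. ]
sheet [19, 18, 13, 22, 21, 26, 28, 33, 36, 39, 41, 40, 47, 50, 53, 48, 44, 49, 43, 48, 46] edge [12.1 15.3]
handle [1. 3. 5.] 70
```

View pics/side7.png

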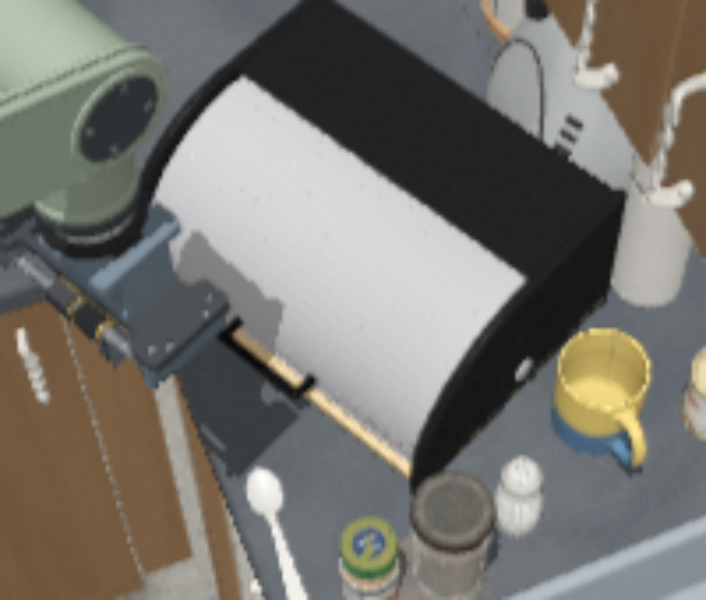

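The cover is down to the floor's front strip (235,340)–(410,470), its handle at (265,360); the arm is clear, and the spoon and jars have not moved.

```bash
python3 -c "
from workcell import env
print(env.job_done())"
```

```text
the job is handed in; nothing more can be done
None
```

The loaf is inside the bin, the cover is pushed down to its stop, and the job is handed in at about 21 s. The hand-in reported no verdict; the last picture shows the cover shut and the arm clear.

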